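# Punch the drill spot of a shelf bracket

## Task

The dark bracket blank clamped in the green jig still needs its drill spot punched. Slide the blue carriage along its rail by the yellow tab until the punch's point is over the white disc, then press the orange cap straight down until the hidden spring snaps, and let the punch spring back up; leave the carriage there and the robot clear of it. Do not fire the punch anywhere off the white disc, and leave the bowl, the plaster mould and the brush jar where they stand.

Things in the scene. Friction and masses are not known exactly. Their poses are not given: they have to be found in the camera images.
- jig: fixed punching jig: green base plate 200 x 360 mm, 20 mm thick, an aluminium rail along its y on the robot's side (rail's middle line at x = -60 mm, with dark end blocks 18 mm wide at y = +-165 mm, up to 54 mm high). Origin on the underside, 10 mm to +x of the plate's centre; z up; y is the direction in which the carriage slides
- carriage (a joint): position (m) of the blue carriage along the rail, -0.1 to 0.1, growing to the jig's +y. The carriage starts near the -y end of the rail, always to the -y side of the spot. It stays where it is left: steady friction of 3 N, no spring. Its block is 56 x 50 (along y) mm, top at 75 mm above the work surface; a 22 mm wide arm (top at 71 mm) goes 110 mm to the jig's +x and holds the upright punch in a dark steel sleeve (36 mm across, from 50 to 76 mm high)
- tab_top (a point): centre of the top of the carriage's yellow tab, 116 mm above the work surface. The tab is an upright block, 30 mm along the jig's x, 20 mm along its y, standing 41 mm above the carriage's block; push it sideways or pinch it to slide the carriage. Axes parallel to the jig's
- punch_tip (a point): the punch's steel point, on the carriage, 27.5 mm above the work surface and 1.5 mm above the blank; it does not go down when the punch is pressed (the barrel telescopes over it). It lies straight below the orange cap, 110 mm to the jig's +x of the tab
- cap_top (a point): centre of the flat top of the punch's round orange cap, 36 mm across, 155 mm above the work surface when up; brass barrel 22 mm across below it. Moves with the punch
- punch (a joint): how far (m) the cap is pressed down: 0 up, 0.012 at the end stop. The resistance grows from about 3 N to about 15 N at 5 mm, then the hidden spring snaps through and the force falls to about 5 N just before the end stop; it has fired once it is past 8 mm; let go, the punch springs back up by itself
- spot (a point): centre of the white disc, 12 mm across, on top of the blank, 26 mm above the work surface: the drill spot. The blank is a steel strip coated in dark marking blue, 200 mm along the jig's y, 50 mm wide, 6 mm thick, fixed on the jig by a dark strap with a red screw at each end; the two black discs 45 mm to either side of the spot are holes already drilled. The spot lies on the line that the punch's point follows along the rail
- bowl: loose white bowl, 130 mm across, 60 mm high; origin at the centre of its underside. To be left alone
- mould: loose off-white plaster mould, round, 134 mm across, 62 mm high; origin at the centre of its underside. To be left alone
- jar: loose blue jar of brushes, 76 mm across, 225 mm high with the brushes; origin at the centre of its underside. To be left alone

How it is judged:
By the outcome, as a careful person would: the job done as asked, in the order asked, and still so for the second after the job is handed in, with the robot touching nothing.
It also fails if it takes over 48 s, if anything falls off the work surface, if the arm or the gripper's body presses on something with over 40 N, if the wrist force passes 120 N, or if a joint passes its speed limit or range.

## Robot

A 6-joint arm with a two-finger parallel gripper is mounted at the origin on the work surface. World frame = base frame: x ahead of the robot, y to its left, z up, the work surface at z = 0. Lengths are in m, angles in rad, forces in N, time in s.
With the tool pointing down it reaches from about 0.35 to 0.775 m from the base axis. Payload 7.3 kg.
Tool frame: the origin (TCP) lies at the very end of the fingers, on their centre line; the grasp point (between the pads) lies 19 mm behind it; z points along the fingers, y is the direction in which the jaws open and shut (so a half turn about z gives the same grasp; the last joint's range is limited). The gripper opens to 92 mm and grips with 3 to 60 N. Pads are 19 mm wide; open, the fingers measure 130 mm over their backs; the gripper's body (75 mm by 190 mm) begins 47 mm behind the grasp point.
Start: joints at [0.958, 0.342, 1.524, -0, 1.275, -0.146], TCP at [0.236, 0.469, 0.227] pointing down, gripper open.
Joint ranges: [-2.53, 2.53], [-0.77, 2.02], [0.04, 2.7], [-1, 4.14], [0.28, 2.66], [-3.11, 3.11]. Speed limits (rad/s): [2.57, 2.57, 3.14, 3.14, 3.14, 3.14].

## Interface

Orientations are given as [roll, pitch, yaw] about the fixed x, y, z axes, in that order (R = Rz(yaw) Ry(pitch) Rx(roll)).
In Python, from cell import robot gives the robot as it stands. The module is installed in compiled form; this text tells all that it offers.
- The arm moves only by the tool carry_out, never from a script. Its argument "series" is a list of rows, each an object with "jaw": the opening in per cent of the stroke, from 0 (shut) to 100 (fully open); "travel": the shift along the tool's x, y, z in units of 60 mm (1.0 is 60 mm), a list of three; "twist": the turn about the tool's z in units of 6 degrees (1.0 is 6 degrees). A call has 1 to 8 rows; each row shifts and turns the commanded pose from where the row before left it, along the tool's axes as they then stand; what a row does not reach is not made up. A row lasts 1/8 s, in which the tool goes at most 62.5 mm and 10.7 degrees, less where a joint would pass 70% of its speed; a pose out of reach is approached as far as the arm can. A call is refused whole if a number of a shift passes 1 or a number of a turn 1, either way. A call with a gripper value outside its range is refused whole. The fingers move at their own pace and stop on an object; "squeeze" is the grip in N (left out, the last holds). Time passes only in rows, so rows that do not move let the fingers close. It gives the time, the measured TCP pose, the force and the opening at its end, in the units of the state.
- robot.observe(): the state, without advancing time (a new reading comes with each control period).
- robot.read_camera(name): name is "scene" or "top" or "wrist"; returns the picture (420x560x3 uint8, blue, green, red); there is no depth.
- robot.calibration(name): a dict with "intrinsics" (3x3 intrinsics, pixels), "cam_to_world" (4x4, takes a point from camera to world coordinates); the wrist camera has in their place "tool_from_camera" (4x4, takes a point from camera to tool coordinates, whose origin is the TCP and whose axes are the flange's). Camera axes: x right, y up, looking along -z (the intrinsics and any distortion apply to the point x, -y, -z); pixel columns grow to the right and rows downward; lengths in m; the calibration is good to about 2 mm. A picture is of the moment at which its call begins: read the wrist's pose just before it. calibration takes no time and is no camera call.
- robot.hand_in(): hands the job in, once; it reports no verdict.
Trained networks look in the newest picture that a camera, given by its name, has taken for a name from the list of things; names that differ only in an ending like _2 or _b are one class to them, and where a whole thing is asked for, a point or a joint stands for the part that bears it (a point fixed in the world has none). Each returns a list of dicts, best first, with "score" (0 to 1); they miss things now and then, are a little off and sometimes report something else, mostly with a low value. They report only what shows in the picture. A call takes as long as a camera call.
- robot.regions_of(camera, query): "pixels" (420x560 bool, what is visible of it) and "xy" ([column, row] in pixels, amid what is visible of it).
The state is a dict: "time": time; "qpos": joint angles; "qvel": joint speeds; "joint_efforts": joint torques, N m; "tool_pos": TCP position; "tool_rot": TCP orientation; "contact_force": force on the tool from outside, world axes, zero at the start; "torque": the same for the moment, N m; "opening": finger opening in m.
Only numpy, scipy, OpenCV 4.12 (cv2) and the standard library are available. Lean on these libraries where they do the work, as an engineer would, in place of code of your own. Each camera call takes 0.05 s, during which the arm holds its last target. There are 200 camera calls.

## Working session

There is one attempt and no reset: what is moved stays moved. The work goes in short steps, Python scripts to look and compute and a tool call to move; the robot and the scene stay as the last step left them, time stands still between calls to the robot, and variables do not carry over. Pictures are saved under pics/ and viewed, about 8 in all and at most 12, crops included, and the job is handed in when it is done.

Besides the shell and the picture viewer there is one more tool, called after "Emit:" as name([rows], argument=value, ...), one row to a line, values as JSON. carry_out: Moves the arm, as the interface text tells. Its arguments: {"type":"object","properties":{"series":{"type":"array"},"squeeze":{"type":"number"}},"required":["series"]}

```bash
mkdir -p pics
cat > h.py <<'E'
import numpy as np, cv2
from cell import robot
from scipy.spatial.transform import Rotation as R
def cam(name):
    c=robot.calibration(name); K=np.array(c["intrinsics"])
    if "cam_to_world" in c: T=np.array(c["cam_to_world"])
    else:
        s=robot.observe(); T=np.eye(4); r=np.array(s["tool_rot"])
        T[:3,:3]=r if r.shape==(3,3) else R.from_euler('xyz',r).as_matrix(); T[:3,3]=s["tool_pos"]
        T=T@np.array(c["tool_from_camera"])
    return K,T
def atz(KT,px,z):
    K,T=KT; d=np.linalg.solve(K,[px[0],px[1],1]); d=T[:3,:3]@(d*[1,-1,-1]); o=T[:3,3]
    return o+d*(z-o[2])/d[2]
def proj(KT,p):
    K,T=KT; q=T[:3,:3].T@(np.array(p)-T[:3,3]); q=K@(q*[1,-1,-1]); return q[:2]/q[2]
E
python3 - <<'E'
from h import *
print(robot.observe()); print(robot.calibration("top"))
Z=dict(spot=.026,tab_top=.116,cap_top=.155,punch_tip=.0275,jig=.02,bowl=.06,mould=.06,jar=.1)
for n in("top","scene"):
    KT=cam(n); im=robot.read_camera(n); cv2.imwrite(f"pics/{n}0.png",im)
    for q,z in Z.items():
        for r in robot.regions_of(n,q)[:2]: print(n,q,round(r["score"],2),np.round(r["xy"],1),int(r["pixels"].sum()),atz(KT,r["xy"],z).round(3))
E
```

```text
{'time': 0.0, 'qpos': array([ 9.57963246e-01,  3.42712868e-01,  1.52503253e+00, -9.35590011e-06,
        1.27537116e+00, -1.45980199e-01]), 'qvel': array([ 0.00176413,  0.0003278 , -0.00180593, -0.00020903, -0.00064437,
        0.00039336]), 'joint_efforts': array([-4.98606787e-04, -4.31236053e+01, -2.44220442e+01,  7.19049876e-02,
        5.59838698e-02, -1.03943676e-04]), 'tool_pos': array([0.23602805, 0.4684965 , 0.22604465]), 'tool_rot': array([-3.14008365e+00, -2.12819868e-04,  2.67474234e+00]), 'contact_force': array([ 0.10563134, -0.85430137, -0.18462139]), 'torque': array([-0.00928774, -0.02262408,  0.01588734]), 'opening': 0.0920697580619921}
{'intrinsics': array([[476.54403388,   0.        , 285.28627989],
       [  0.        , 476.54403388, 205.71332609],
       [  0.        ,   0.        ,   1.        ]]), 'cam_to_world': array([[-0.01115329,  0.98546427, -0.16951628,  0.3887577 ],
       [-0.99983837, -0.01338138, -0.01200707, -0.01322959],
       [-0.0141009 ,  0.16935496,  0.98545424,  1.26136902],
       [ 0.        ,  0.        ,  0.        ,  1.        ]])}
top spot
[... 315 characters left out ...]
 0.376 0.06 ]
top mould 0.62 [463.3 246.8] 2309 [ 0.485 -0.444  0.06 ]
top jar 0.69 [120.5 244.9] 1454 [0.497 0.406 0.1  ]
scene spot 0.89 [295.7 238.2] 886 [ 0.621 -0.002  0.026]
scene spot 0.55 [256.3 245.4] 176 [ 0.561 -0.104  0.026]
scene tab_top 0.75 [239.4 233.9] 802 [ 0.539 -0.14   0.116]
scene cap_top 0.66 [250.5 245.3] 201 [ 0.601 -0.15   0.155]
scene punch_tip 0.64 [242.6 231.4] 728 [ 0.499 -0.105  0.028]
scene jig 0.86 [259.7 236.9] 6472 [ 0.544 -0.077  0.02 ]
scene bowl 0.89 [390.9 173.5] 1178 [0.667 0.366 0.06 ]
scene bowl 0.37 [242.7 233.2] 700 [ 0.518 -0.117  0.06 ]
scene mould 0.88 [141.9 301.5] 1970 [ 0.497 -0.444  0.06 ]
scene jar 0.82 [360.8 128.1] 1162 [0.496 0.402 0.1  ]
```

View pics/top0.png

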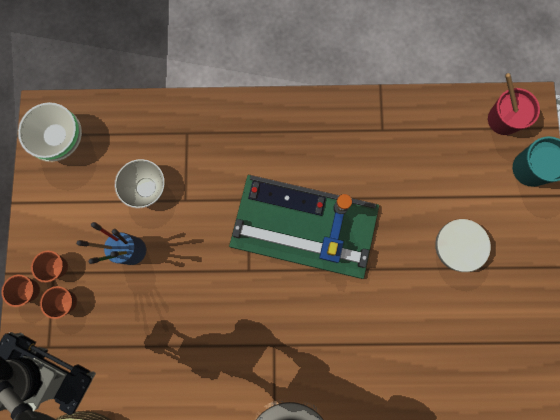

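View pics/scene0.png

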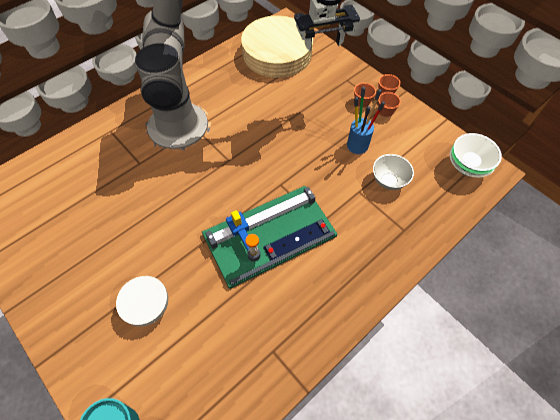

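The top view shows the jig with the white disc at (287,198), the orange cap at (344,202) and the yellow tab at (333,248). In the scene view the disc is at (297,239) and the cap at (253,241). I'll refine these by colour and get the jig's yaw.

```bash
cat > m.py <<'E'
from h import *
def blob(im,lo,hi,c,r=14):
    h=cv2.cvtColor(im,cv2.COLOR_BGR2HSV); m=cv2.inRange(h,np.array(lo),np.array(hi))
    w=np.zeros_like(m); cv2.circle(w,tuple(int(v) for v in c),r,255,-1); m&=w
    M=cv2.moments(m,True); return np.array([M['m10'],M['m01']])/max(M['m00'],1),M['m00']
if __name__=="__main__":
    G={"top":dict(spot=(287,198),tab=(333,248),cap=(344,202)),"scene":dict(spot=(297,239),tab=(236,216),cap=(253,240))}
    C=dict(spot=((0,0,110),(180,90,255),.026,6),tab=((20,120,120),(35,255,255),.116,14),cap=((5,150,120),(18,255,255),.155,12))
    for n in G:
        KT=cam(n); im=cv2.imread(f"pics/{n}0.png"); P={}
        for q,(lo,hi,z,r) in C.items():
            p,a=blob(im,lo,hi,G[n][q],r); P[q]=atz(KT,p,z); print(n,q,p.round(1),a,P[q].round(4))
        d=P["cap"]-P["tab"]; print("tab->cap",np.hypot(*d[:2]),"yaw deg",np.degrees(np.arctan2(d[1],d[0])))
        e=P["spot"]-P["cap"]; print("spot-cap",e,np.degrees(np.arctan2(-e[0],e[1])),np.hypot(*e[:2]))
    KT=cam("top")
    a,b=[atz(KT,p,.054) for p in((237.5,228.5),(364,258))]; print("rail",np.hypot(*(a-b)[:2]),np.degrees(np.arctan2(-(a-b)[0],(a-b)[1])))
E
python3 m.py
```

```text
top spot [286.5 197.5] 16.0 [ 0.6232 -0.0016  0.026 ]
top tab [332.5 247.8] 93.0 [ 0.4819 -0.1113  0.116 ]
top cap [344.1 200.8] 176.0 [ 0.5889 -0.1385  0.155 ]
tab->cap 0.11047261700376984 yaw deg -14.280546387534919
spot-cap [ 0.03426023  0.13691717 -0.129     ] -14.048429291354486 0.14113849439241474
scene spot [296.8 238.5] 18.0 [6.241e-01 1.000e-04 2.600e-02]
scene tab [235.7 217. ] 96.0 [ 0.4907 -0.1143  0.116 ]
scene cap [251.8 239.9] 136.0 [ 0.5914 -0.1374  0.155 ]
tab->cap 0.10332369594289141 yaw deg -12.931247023413869
spot-cap [ 0.03275335  0.13749556 -0.129     ] -13.39892869736364 0.1413428807474542
rail 0.3289631645446912 -13.871199075806135
```

Emit:
carry_out([
  {"jaw": 100,"travel": [0,0,0],"twist": -1},
  {"jaw": 100,"travel": [0,0,0],"twist": -1},
  {"jaw": 100,"travel": [0,0,0],"twist": -0.12},
  {"jaw": 100,"travel": [-0.53,-0.7,0],"twist": 0},
  {"jaw": 100,"travel": [-0.53,-0.7,0],"twist": 0},
  {"jaw": 100,"travel": [-0.53,-0.7,0],"twist": 0},
  {"jaw": 100,"travel": [-0.53,-0.7,0],"twist": 0},
  {"jaw": 100,"travel": [-0.53,-0.7,0],"twist": 0},
])

```text
time: 1.9
tool_pos: [0.3401, 0.2251, 0.227]
tool_rot: [3.141, 0.001, 2.895]
contact_force: [0.9, 0.5, -1.1]
opening: 0.0917
```

Emit:
carry_out([
  {"jaw": 100,"travel": [-0.53,-0.7,0],"twist": 0},
  {"jaw": 100,"travel": [-0.53,-0.7,0],"twist": 0},
  {"jaw": 100,"travel": [-0.53,-0.7,0],"twist": 0},
  {"jaw": 100,"travel": [-0.53,-0.7,0],"twist": 0},
  {"jaw": 100,"travel": [-0.53,-0.7,0],"twist": 0},
  {"jaw": 100,"travel": [-0.53,-0.7,0],"twist": 0},
  {"jaw": 100,"travel": [-0.53,-0.7,0],"twist": 0},
  {"jaw": 100,"travel": [0,0,0],"twist": 0},
])

```text
time: 2.9
tool_pos: [0.4852, -0.1156, 0.2263]
tool_rot: [-3.141, 0.0, 2.891]
contact_force: [-0.4, -0.2, 0.5]
opening: 0.0918
```

Run:
```python
from h import *
s=robot.observe(); print(s["time"],s["tool_pos"],s["tool_rot"],s["qpos"].round(2))
KT=cam("wrist"); im=robot.read_camera("wrist")
for q,p in dict(tab=(.483,-.111,.116),cap=(.5895,-.138,.155),spot=(.6235,-.001,.026)).items():
    px=proj(KT,p); print(q,px); cv2.circle(im,tuple(int(v) for v in px),4,(255,0,255),1)
cv2.imwrite("pics/w1.png",im)
```

```text
2.9 [ 0.48520267 -0.11563986  0.22625168] [-3.14113032e+00  3.33097095e-04  2.89083807e+00] [-0.39  0.29  1.59 -0.    1.25 -1.71]
tab [287.78584113 205.06777459]
cap [288.29115388 337.05611763]
spot [395.93695457 271.43781828]
```

View pics/w1.png

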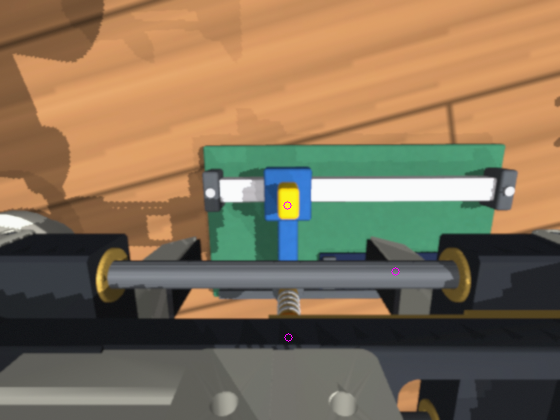

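The wrist view shows the tab at (288,201), within a few pixels of my mark, and the rail level in the image, so the yaw is right. I'll descend onto the tab and pinch.

Emit:
carry_out([
  {"jaw": 100,"travel": [0.05,0.07,0.6],"twist": 0},
  {"jaw": 100,"travel": [0,0,0.6],"twist": 0},
  {"jaw": 100,"travel": [0,0,0.6],"twist": 0},
  {"jaw": 100,"travel": [0,0,0.5],"twist": 0},
  {"jaw": 0,"travel": [0,0,0],"twist": 0},
  {"jaw": 0,"travel": [0,0,0],"twist": 0},
  {"jaw": 0,"travel": [0,0,0],"twist": 0},
  {"jaw": 0,"travel": [0,0,0],"twist": 0},
], squeeze=20)

```text
time: 3.95
tool_pos: [0.483, -0.1079, 0.0897]
tool_rot: [-3.141, 0.002, 2.897]
contact_force: [-0.5, -0.3, 0.4]
opening: 0.0567
```

Emit:
carry_out([
  {"jaw": 0,"travel": [0,0,0],"twist": 0},
  {"jaw": 0,"travel": [0,0,0],"twist": 0},
  {"jaw": 0,"travel": [0,0,0],"twist": 0},
  {"jaw": 0,"travel": [0,0,0],"twist": 0},
])

```text
time: 4.45
tool_pos: [0.4824, -0.1081, 0.0887]
tool_rot: [-3.141, 0.0, 2.897]
contact_force: [-0.3, -3.0, -0.1]
opening: 0.02
```

Emit:
carry_out([
  {"jaw": 0,"travel": [0,0.2,0],"twist": 0},
  {"jaw": 0,"travel": [0,0.4,0],"twist": 0},
  {"jaw": 0,"travel": [0,0.4,0],"twist": 0},
  {"jaw": 0,"travel": [0,0.4,0],"twist": 0},
  {"jaw": 0,"travel": [0,0.4,0],"twist": 0},
  {"jaw": 0,"travel": [0,0.3,0],"twist": 0},
  {"jaw": 0,"travel": [0,0.15,0],"twist": 0},
  {"jaw": 0,"travel": [0,0,0],"twist": 0},
])

```text
time: 5.45
tool_pos: [0.5155, 0.0242, 0.0887]
tool_rot: [3.14, 0.0, 2.897]
contact_force: [1.9, 2.6, -0.4]
opening: 0.0201
```

Run:
```python
from m import *
s=robot.observe(); print(s["time"],s["tool_pos"],s["tool_rot"],s["contact_force"],s["opening"])
out=[]
for n,c in(("top",(287,185)),("scene",(297,222))):
    KT=cam(n); im=robot.read_camera(n); cv2.imwrite(f"pics/{n}1.png",im)
    p,a=blob(im,(5,150,120),(18,255,255),c,22); print(n,p,a,atz(KT,p,.155))
    out.append(cv2.resize(im[int(c[1])-60:int(c[1])+60,int(c[0])-80:int(c[0])+80],None,fx=2.5,fy=2.5,interpolation=2) if 0 else cv2.resize(im[c[1]-60:c[1]+60,c[0]-66:c[0]+66],None,fx=3,fy=3,interpolation=2))
cv2.imwrite("pics/c1.png",np.hstack(out))
```

```text
5.45 [0.51546758 0.0242109  0.08868285] [3.14016632e+00 2.83647401e-04 2.89717666e+00] [ 1.93661805  2.63895599 -0.36075857] 0.02011252594652056
top [287.06470588 187.50588235] 170.0 [ 0.62282297 -0.00445527  0.155     ]
scene [296.49152542 219.03389831] 59.0 [ 0.62401287 -0.00774765  0.155     ]
```

View pics/c1.png

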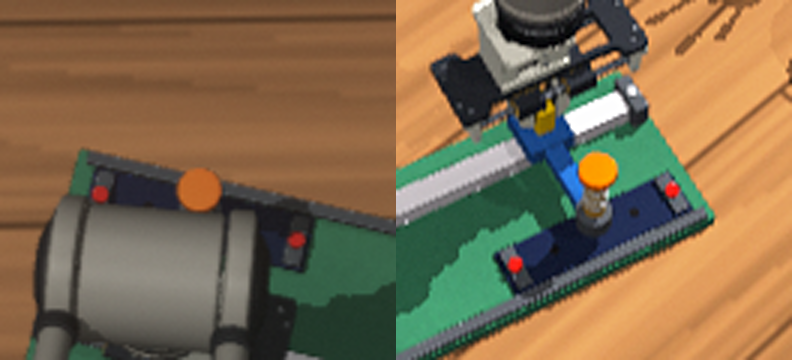

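The top camera puts the cap 2.9 mm short along the rail. In the crop's scene half the cap centre is near (298,219), but my mask caught only part of it, so I'll redo that one.

Run:
```python
from m import *
u=np.array([.2419,.9703])
KT=cam("scene")
for f,c in(("scene0",(253,240)),("scene1",(298,219))):
    im=cv2.imread(f"pics/{f}.png"); 
    for lo in((4,150,120),(4,120,150)):
        p,a=blob(im,lo,(20,255,255),c,9); P=atz(KT,p,.155); print(f,p,a,P, "remaining", u@(np.array([.6241,.0001])-P[:2]))
    r=12; print(im[c[1]-r:c[1]+r,c[0]][:,2])
# where tip/cap should project, spot to cap
K2=cam("top"); print("ideal cap px scene",proj(KT,[.6241,.0001,.155]),"top",proj(K2,[.6232,-.0016,.155]))
```

```text
scene0 [251.83333333 239.89130435] 138.0 [ 0.59153192 -0.13728459  0.155     ] remaining 0.1411824887303792
scene0 [251.83823529 239.71323529] 136.0 [ 0.59114441 -0.13694217  0.155     ] remaining 0.1409439767644704
[ 28  49  64  61  57  90 241 255 252 252 252 252 252 252 252 252 255 242
 121 109 109 109 110 105]
scene1 [297.796875 218.5625  ] 128.0 [ 0.6253018  -0.00413698  0.155     ] remaining 0.0038204226355325966
scene1 [297.816 218.352] 125.0 [ 0.62486351 -0.00365458  0.155     ] remaining 0.0034583790810706707
[ 57  52  70  66  62 149 253 255 254 253 253 253 253 253 254 255 255 203
 112 108 129 118 107 105]
ideal cap px scene [298.63639618 217.35539178] top [285.85901644 187.36690776]
```

Emit:
carry_out([
  {"jaw": 0,"travel": [0,0.055,0],"twist": 0},
  {"jaw": 0,"travel": [0,0,0],"twist": 0},
  {"jaw": 0,"travel": [0,0,0],"twist": 0},
])

```text
time: 5.92
tool_pos: [0.5159, 0.0259, 0.0887]
tool_rot: [-3.141, -0.0, 2.896]
contact_force: [0.8, -3.5, -1.1]
opening: 0.0198
```

Emit:
carry_out([
  {"jaw": 100,"travel": [0,0,0],"twist": 0},
  {"jaw": 100,"travel": [0,0,0],"twist": 0},
  {"jaw": 100,"travel": [0,0,0],"twist": 0},
  {"jaw": 100,"travel": [0,0,0],"twist": 0},
  {"jaw": 100,"travel": [0,0,0],"twist": 0},
  {"jaw": 100,"travel": [0,0,-0.5],"twist": 0},
  {"jaw": 100,"travel": [0,0,-0.8],"twist": 0},
  {"jaw": 100,"travel": [0,0,-0.8],"twist": 0},
])

```text
time: 6.92
tool_pos: [0.5157, 0.0264, 0.216]
tool_rot: [3.142, -0.001, 2.897]
contact_force: [1.2, -0.0, -0.2]
opening: 0.0908
```

Emit:
carry_out([
  {"jaw": 0,"travel": [0.8,0,-0.3],"twist": 0},
  {"jaw": 0,"travel": [0.8,0,0],"twist": 0},
  {"jaw": 0,"travel": [0,0,0],"twist": 0},
])

```text
time: 7.3
tool_pos: [0.4202, 0.0504, 0.2331]
tool_rot: [3.141, -0.001, 2.898]
contact_force: [0.9, 0.2, -0.0]
opening: 0.0662
```

Run:
```python
from m import *
u=np.array([.2419,.9703])
s=robot.observe(); print(s["time"],s["tool_pos"],s["tool_rot"],s["opening"])
for n,c,sp in(("top",(286,187),(.6232,-.0016)),("scene",(298,218),(.6241,.0001))):
    KT=cam(n); im=robot.read_camera(n); cv2.imwrite(f"pics/{n}2.png",im)
    p,a=blob(im,(4,150,120),(20,255,255),c,11 if n=="top" else 9); P=atz(KT,p,.155); print(n,p,a,P,"rem",u@(np.array(sp)-P[:2]))
    if n=="scene": b=cv2.resize(im[185:265,245:345],None,fx=6,fy=6,interpolation=2)[:420]
KT=cam("wrist"); im=robot.read_camera("wrist"); cv2.imwrite("pics/w2.png",im)
print(proj(KT,[.6236,-.001,.026]))
cv2.imwrite("pics/w2c.png",im)
cv2.imwrite("pics/s2c.png",b)
```

```text
7.3 [0.42017732 0.05038772 0.23312219] [ 3.14144529e+00 -5.00255771e-04  2.89792810e+00] 0.06620019293876474
top [286.37058824 187.29411765] 170.0 [ 0.62335916 -0.00281523  0.155     ] rem 0.0011406354521392497
scene [298.43307087 218.31496063] 127.0 [ 0.62589069 -0.00233787  0.155     ] rem 0.0019322968370063765
[282.8026574  335.68598606]
```

View pics/w2c.png

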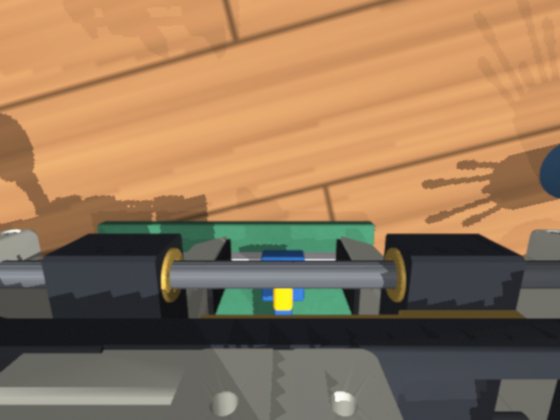

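The wrist view shows the carriage and tab at (283,297), but the punch is hidden behind the fingers. The camera looks from the +x side, so I'll pass over the cap and look back at the tip.

Emit:
carry_out([
  {"jaw": 0,"travel": [-0.76,0,0],"twist": 0},
  {"jaw": 0,"travel": [-0.76,0,0],"twist": 0},
  {"jaw": 0,"travel": [-0.76,0,0],"twist": 0},
  {"jaw": 0,"travel": [-0.76,0,0],"twist": 0},
  {"jaw": 0,"travel": [-0.76,0,0],"twist": 0},
  {"jaw": 0,"travel": [-0.76,0,0],"twist": 0},
  {"jaw": 0,"travel": [-0.76,0,0],"twist": 0},
  {"jaw": 0,"travel": [0,0,0],"twist": 0},
])

```text
time: 8.45
tool_pos: [0.7348, -0.0293, 0.2278]
tool_rot: [-3.141, -0.004, 2.895]
contact_force: [-0.3, -0.2, -0.7]
opening: 0.0003
```

Run:
```python
from m import *
s=robot.observe(); print(s["time"],s["tool_pos"],s["tool_rot"],s["opening"])
KT=cam("wrist"); im=robot.read_camera("wrist"); cv2.imwrite("pics/w3.png",im)
print(KT[1][:3,3],proj(KT,[.6236,-.001,.026]),proj(KT,[.6236,-.001,.155]))
```

```text
8.45 [ 0.73481415 -0.02934029  0.22784938] [-3.1411455  -0.00350076  2.89526797] 0.0002616418891173278
[ 0.67190284 -0.01375477  0.3864272 ] [283.73995583  90.3379455 ] [284.04926943  63.31099651]
```

View pics/w3.png

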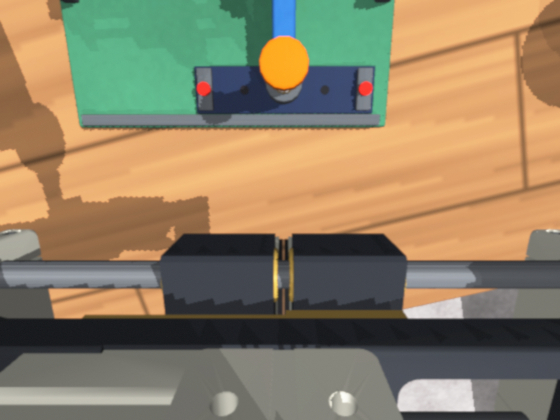

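The wrist view shows the drilled holes at (245,90) and (325,90), so the spot is at column 285. The cap is centred at column 284, about 1 mm off at most and well within the 6 mm disc. Next I'll go over the cap with the fingers shut.

Emit:
carry_out([
  {"jaw": 0,"travel": [0.65,0,0],"twist": 0},
  {"jaw": 0,"travel": [0.65,0,0],"twist": 0},
  {"jaw": 0,"travel": [0.6,0,0],"twist": 0},
  {"jaw": 0,"travel": [0,0,0.5],"twist": 0},
  {"jaw": 0,"travel": [0,0,0.5],"twist": 0},
  {"jaw": 0,"travel": [0,0,0],"twist": 0},
  {"jaw": 0,"travel": [0,0,0],"twist": 0},
])

```text
time: 9.38
tool_pos: [0.6223, -0.0001, 0.1742]
tool_rot: [3.141, 0.002, 2.897]
contact_force: [0.2, 0.9, 0.6]
opening: 0.0005
```

Emit:
carry_out([
  {"jaw": 0,"travel": [0,-0.04,0.15],"twist": 0},
  {"jaw": 0,"travel": [0,0,0.13],"twist": 0},
  {"jaw": 0,"travel": [0,0,0],"twist": 0},
  {"jaw": 0,"travel": [0,0,0.06],"twist": 0},
  {"jaw": 0,"travel": [0,0,0],"twist": 0},
])

```text
time: 10.0
tool_pos: [0.6216, -0.0025, 0.1537]
tool_rot: [3.142, 0.002, 2.897]
contact_force: [-2.1, -0.6, 9.2]
opening: 0.0005
```

Emit:
carry_out([
  {"jaw": 0,"travel": [0,0,0.05],"twist": 0},
  {"jaw": 0,"travel": [0,0,0.05],"twist": 0},
  {"jaw": 0,"travel": [0,0,0],"twist": 0},
])

```text
time: 10.38
tool_pos: [0.6218, -0.0026, 0.1486]
tool_rot: [3.141, 0.003, 2.897]
contact_force: [-4.4, 0.7, 13.3]
opening: 0.0004
```

Emit:
carry_out([
  {"jaw": 0,"travel": [0,0,0.04],"twist": 0},
  {"jaw": 0,"travel": [0,0,0.04],"twist": 0},
  {"jaw": 0,"travel": [0,0,0],"twist": 0},
])

```text
time: 10.75
tool_pos: [0.6218, -0.0025, 0.1432]
tool_rot: [3.142, 0.002, 2.897]
contact_force: [-2.0, -0.1, 8.6]
opening: 0.0007
```

Emit:
carry_out([
  {"jaw": 0,"travel": [0,0,0.03],"twist": 0},
  {"jaw": 0,"travel": [0,0,0],"twist": 0},
])

```text
time: 11.0
tool_pos: [0.6219, -0.0026, 0.143]
tool_rot: [3.141, 0.003, 2.897]
contact_force: [-5.8, 0.1, 18.5]
opening: 0.0007
```

Emit:
carry_out([
  {"jaw": 0,"travel": [0,0,-0.15],"twist": 0},
  {"jaw": 0,"travel": [0,0,-0.3],"twist": 0},
  {"jaw": 0,"travel": [0,0,-0.7],"twist": 0},
  {"jaw": 0,"travel": [0.8,0,-0.3],"twist": 0},
  {"jaw": 0,"travel": [0.8,0,0],"twist": 0},
  {"jaw": 0,"travel": [0.8,0,0],"twist": 0},
  {"jaw": 0,"travel": [0.8,0,0],"twist": 0},
  {"jaw": 0,"travel": [0,0,0],"twist": 0},
])

```text
time: 12.0
tool_pos: [0.4322, 0.045, 0.2269]
tool_rot: [3.141, -0.001, 2.898]
contact_force: [0.5, -0.4, 0.3]
opening: 0.0003
```

Run:
```python
from m import *
u=np.array([.2419,.9703])
s=robot.observe(); print(s["time"],s["tool_pos"],s["contact_force"])
for n,c,sp in(("top",(286,187),(.6232,-.0016)),("scene",(298,218),(.6241,.0001))):
    KT=cam(n); im=robot.read_camera(n); cv2.imwrite(f"pics/{n}3.png",im)
    p,a=blob(im,(4,150,120),(20,255,255),c,11 if n=="top" else 9); P=atz(KT,p,.155); print(n,p,a,P,"rem",u@(np.array(sp)-P[:2]))
```

```text
12.0 [0.43224113 0.04498614 0.22694074] [ 0.46579694 -0.37956185  0.32159022]
top [286.35294118 187.3       ] 170.0 [ 0.6233455  -0.00277321  0.155     ] rem 0.0011031720243112877
scene [298.43307087 218.31496063] 127.0 [ 0.62589069 -0.00233787  0.155     ] rem 0.0019322968370063765
```

View pics/scene3.png

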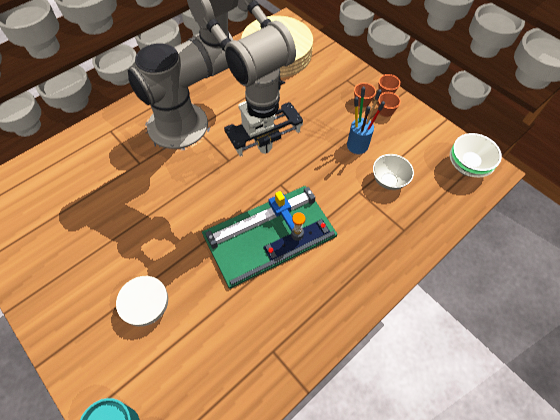

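The final scene view shows the punch back up with the cap at (298,218), the same pixel as before pressing. The robot is clear, and the bowl, mould and jar haven't moved.

```bash
python3 -c "
from cell import robot
print(robot.hand_in())"
```

```text
the job is handed in; nothing more can be done
None
```

The drill spot is punched, and I handed the job in at about 12 s. I pinched the yellow tab, slid the carriage about 140 mm until the punch was over the white disc, and let go. With the fingers shut I pressed the orange cap straight down once, then lifted off and moved clear.

**Last checks:**
- **Firing:** the force rose to about 13 N and fell to about 9 N after the snap. It then climbed to 18.5 N against the end stop, with the tool at z = 0.143 m, which is the full 12 mm of travel.
- **Spring-back:** after release the cap showed at the same pixel as before pressing, so the punch came back up and the carriage did not move.
- **Other objects:** the bowl, mould and jar look unmoved, and the robot is touching nothing.

**Where the checks differed:** the top camera put the punch 1.1 mm short of the disc's centre, the scene camera 1.9 mm, and the wrist view about 1 mm. All are well inside the disc's 6 mm radius. The punch point itself was hidden from every camera, so its position is worked out from the cap.

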